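Knock a welded T-piece out of its jig with a drift

TASK

Pull the drift out of its upright pot and, with its tip, press the spring ejector of the jig gently all the way down, so that the welded T-piece is pushed clear of the holding lips onto the apron. Let the ejector spring back up and stand the drift in its pot again. Move the T-piece only by means of the ejector (do not touch it with the gripper or the drift), keep the gripper off the jig, do not ram the ejector, and leave the other things on the bench where they are.

Things in the scene. Friction and masses are not known exactly. Their poses are not given: they have to be found in the camera images.
- jig: fixed knock-out jig, may stand turned. Origin on the bench under the ejector plunger; z up; the T-piece leaves to its -x. Dark base plate 104 wide, 12 thick, x -211 to +53; grey cam housing 90x84 round the origin, top at z 85. In front of it two steel rails with overhanging lips (x -45 to -90) hold the T-piece's foot; from x -90 to -199 the base is a bare apron, then a low stop
- guard_top (a point): centre of the top edge of the dark guard round the ejector, 159 mm above the bench, over the plunger's axis. The guard is open above and to the jig's -x: two cheeks along the jig's x (x -22 to +22), 28 mm apart inside (y -14 to +14), and a back wall (inner face x +22)
- lip_end (a point): midway between the front ends of the two lips, at the top of the base plate (jig x -90, y 0, z 12): the T-piece's rear edge must pass this. Two brass spring detents in the rails grip the sides of its foot till it is out
- ejector_top (a point): centre of the flat top of the ejector plunger's steel head (26 along x, 24 along y), 125 mm above the bench at rest; it moves with the plunger
- ejector (a joint): how far the ejector is pressed down, m: 0 = sprung up, 0.032 = at its hard stop. A cam in the housing drives a pusher 1.6 times as far to the jig's -x. The spring takes 4 to 6 N, and 3 to 12 N more while the T-piece is pushed; the first few mm may be dead travel. It takes the last 3 mm to clear the lips
- weldment: welded T-piece of rusty steel, 0.4 kg: foot plate 90x50x8 with an 8 mm thick fin 50 long that rises to 53 mm. Origin: centre of its underside, z up, its y along the 90 mm. At the start its foot lies half under the lips, origin at jig x about -98, the 90 mm side along the jig's x, so its rear edge is 45 mm nearer the housing
- pot: fixed upright pot: steel tube, outer diameter 42, bore 26, on a 70x70x8 plate. Origin on the bench under the tube's axis
- pot_rim (a point): centre of the pot's mouth, 100 mm above the bench
- drift: drift, 0.25 kg, hanging upright in the pot: steel shaft, diameter 14, reaching 90 mm below the origin; round rubber hand guard, diameter 48, 7 thick, resting on the pot's rim; above it a black round grip, diameter 24, from 7 to 63 mm over the origin (cap to 66). Origin: centre of the guard's underside; z along the shaft towards the grip
- drift_tip (a point): flat end of the drift's shaft, 90 mm below the drift's origin
- big_bolt: bystander: bright hex bolt lying on the table, 36x65x33 mm; origin at the centre of its underside
- try_square: bystander: engineer's square, 95x141x18 mm; origin at the centre of its underside
- mug: bystander: spotted mug, 82x114x91 mm; origin at the centre of its underside
- tape_measure: bystander: yellow tape measure, 70x73x36 mm; origin at the centre of its underside
Not all that is in view belongs to the job. Leave any green or yellow look-alike of the drift alone.

How it is judged:
By the outcome, as a careful person would: the job done as asked, in the order asked, and still so for the second after the job is handed in, with the robot touching nothing.
It also fails if it takes over 61 s, if anything falls off the work surface, if the arm or the gripper's body presses on something with over 40 N, if the wrist force passes 120 N, or if a joint passes its speed limit or range.

ROBOT

A 7-joint arm with a two-finger parallel gripper is mounted at the origin on the work surface; the furniture and walls round the work are solid. World frame = base frame: x ahead of the robot, y to its left, z up, the work surface at z = 0. Lengths are in m, angles in rad, forces in N, time in s.
With the tool pointing down it reaches from about 0.4 to 0.85 m from the base axis. Payload 4.4 kg.
Tool frame: the origin (TCP) lies midway between the tips of the shut fingers; the grasp point (between the pads) lies 19 mm behind it; z points along the fingers, y is the direction in which the jaws open and shut (so a half turn about z gives the same grasp; the last joint's range is limited). The gripper opens to 94 mm and grips with 3 to 60 N. Pads are 16 mm wide; open, the fingers measure 119 mm over their backs; the gripper's body (75 mm by 177 mm) begins 78 mm behind the grasp point.
Start: joints at [-1.392, 0.628, 0.038, 1.517, -0.027, 0.996, -0.02], TCP at [0.158, 0.631, 0.205] pointing down, gripper open.
Joint ranges: [-3.06, 3.06], [-0.37, 2.12], [-1.25, 1.32], [0.18, 2.47], [-1.1, 4.24], [0.23, 1.98], [-2.94, 2.94]. Speed limits (rad/s): [2.57, 2.57, 3.14, 3.14, 3.14, 3.14, 3.14].

INTERFACE

Orientations are given as [roll, pitch, yaw] about the fixed x, y, z axes, in that order (R = Rz(yaw) Ry(pitch) Rx(roll)).
In Python, from plant import * gives the robot as it stands. Calls block until the motion is done:
- movep(position, orientation): joint-space move of the TCP to a pose.
- move_l(position, attitude=None, vel=0.15): straight line of the TCP; attitude=None keeps the orientation; vel is the mean speed in m/s.
- goto_joints(angles): joint-space move.
- grip(opening): finger opening in m; the grip force is fixed at half the most; returns when the fingers have stopped.
- pause(seconds).
- ik(position, orientation): joint angles nearest the present ones, or None.
- get_obs(): the state.
- grab_frame(name): name is "scene" or "side" or "wrist"; returns a dict with "image" (400x640x3 uint8, red, green, blue), "z_map" (400x640 float32, m along the optical axis (not along the pixel's ray), 0 where there is no reading), "mtx" (3x3 intrinsics, pixels), "k1" (the pictures are not rectified: a ray, as slopes to the right and down, at radius r is drawn at 1 + k1 r^2 times it, then the intrinsics apply), "world_from_camera" (4x4, takes a point from camera to world coordinates). Camera axes: x right, y down, z forward; pixel columns grow to the right and rows downward; lengths in m; the calibration is good to about 2 mm. A picture is of the moment at which its call begins.
A pose or a line that the arm cannot do raises PlanningError and nothing moves.
- sign_off(): hands the job in, once; it reports no verdict.
The state is a dict: "clock": time; "joint_positions": joint angles; "qd": joint speeds; "joint_efforts": joint torques, N m; "eef_pos": TCP position; "tcp_rot": TCP orientation; "ft_force": force on the tool from outside, world axes, zero at the start; "wrist_torque": the same for the moment, N m; "opening": finger opening in m.
Only numpy, scipy, OpenCV 4.12 (cv2) and the standard library are available. Lean on these libraries where they do the work, as an engineer would, in place of code of your own. Each camera call takes 0.05 s, during which the arm holds its last target. There are 200 camera calls.

## Working session

There is one attempt and no reset: what is moved stays moved. The work goes in short steps, each a Python script; the robot and the scene stay as the last script left them, time stands still between calls to the robot, and variables do not carry over. Pictures are saved under pics/ and viewed, about 8 in all and at most 12, crops included, and the job is handed in when it is done.

```bash
ls; mkdir -p pics
cat > h.py <<'E'
from plant import *
import numpy as np, cv2
def save(name,fn):
    f=grab_frame(name); cv2.imwrite('pics/'+fn+'.png',f['image'][:,:,::-1]); np.savez('pics/'+fn+'.npz',**f); return f
def load(fn): return dict(np.load('pics/'+fn+'.npz'))
def rays(f,uv):
    K=f['mtx'];k=float(f['k1']);p=(np.atleast_2d(uv).astype(float)-K[:2,2])/[K[0,0],K[1,1]]
    s=p.copy()
    for _ in range(20): s=p/(1+k*(s**2).sum(1,keepdims=True))
    return np.c_[s,np.ones(len(s))]
def ray_w(f,uv):
    T=f['world_from_camera']; return T[:3,3], rays(f,uv)@T[:3,:3].T
def plane(f,uv,z):
    o,d=ray_w(f,uv); return o+d*((z-o[2])/d[:,2])[:,None]
def cloud(f):
    h,w=f['z_map'].shape; v,u=np.mgrid[:h,:w]; uv=np.c_[u.ravel(),v.ravel()]
    o,d=ray_w(f,uv); z=f['z_map'].ravel()
    P=o+d*z[:,None]; P[z==0]=np.nan; return P.reshape(h,w,3)
def tri(f1,a,f2,b):
    o1,d1=ray_w(f1,a);o2,d2=ray_w(f2,b);d1=d1[0];d2=d2[0]
    s=np.linalg.lstsq(np.c_[d1,-d2],o2-o1,rcond=None)[0]
    p,q=o1+s[0]*d1,o2+s[1]*d2; return (p+q)/2,np.linalg.norm(p-q)
E
python3 - <<'E'
from h import *
a=save('scene','s0');b=save('side','d0');c=save('wrist','w0')
for f in (a,b,c): print(f['world_from_camera'].round(3).tolist(),f['mtx'][0,0],f['k1'])
cv2.imwrite('pics/all0.png',np.vstack([a['image'],b['image']])[:,:,::-1])
E
```

```text
pics
[[-0.885, -0.288, 0.365, -0.133], [-0.465, 0.537, -0.704, 1.132], [0.007, -0.793, -0.609, 1.036], [0.0, 0.0, 0.0, 1.0]] 392.9905257864481 -0.06875523335122186
[[0.847, -0.269, 0.459, -0.271], [-0.531, -0.389, 0.753, -1.025], [-0.024, -0.881, -0.472, 0.807], [0.0, 0.0, 0.0, 1.0]] 442.21647675082664 -0.04436340330381464
[[0.243, 0.936, 0.254, 0.084], [0.97, -0.234, -0.066, 0.649], [-0.002, 0.262, -0.965, 0.383], [0.0, 0.0, 0.0, 1.0]] 300.9473740757079 -0.009438593635554613
```

View pics/s0.png

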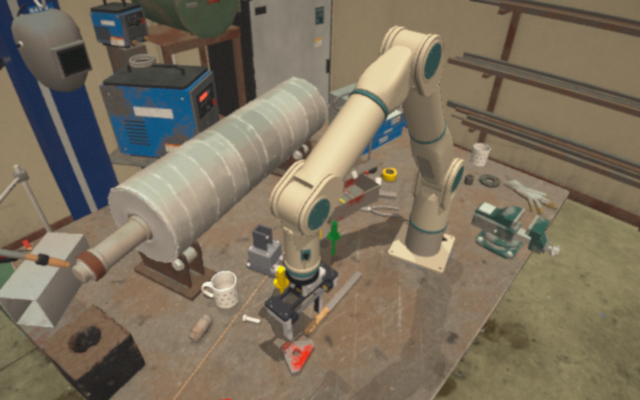

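View pics/d0.png

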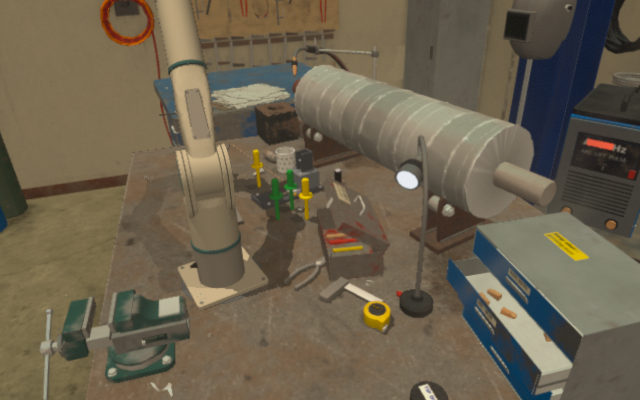

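The scene view shows the jig (265,250), a yellow look-alike (280,277), a green one (334,237) and the mug (222,290), with the arm hiding part of it. The side view shows look-alikes in green (277,200; 291,188) and yellow (257,165; 306,195), the jig (304,165), and a black grip at (338,175) that may be the drift. Next I'll enlarge these areas.

Run:
```python
from h import *
b=load('d0');c=load('w0')
x=cv2.resize(b['image'][135:245,225:385],None,fx=5,fy=5,interpolation=cv2.INTER_CUBIC)
cv2.imwrite('pics/c1.png',x[:,:,::-1])
P=cloud(b)
for u,v in [(338,172),(338,176),(338,182),(304,153),(304,158),(304,170),(257,155),(277,185),(291,175),(306,185)]: print(u,v,P[v,u].round(3))
```

```text
338 172 [0.48  0.114 0.161]
338 176 [0.475 0.105 0.151]
338 182 [0.421 0.024 0.177]
304 153 [0.468 0.326 0.161]
304 158 [0.466 0.324 0.142]
304 170 [0.466 0.328 0.09 ]
257 155 [0.332 0.454 0.142]
277 185 [0.279 0.178 0.143]
291 175 [0.354 0.218 0.143]
306 185 [0.36  0.124 0.142]
```

View pics/c1.png

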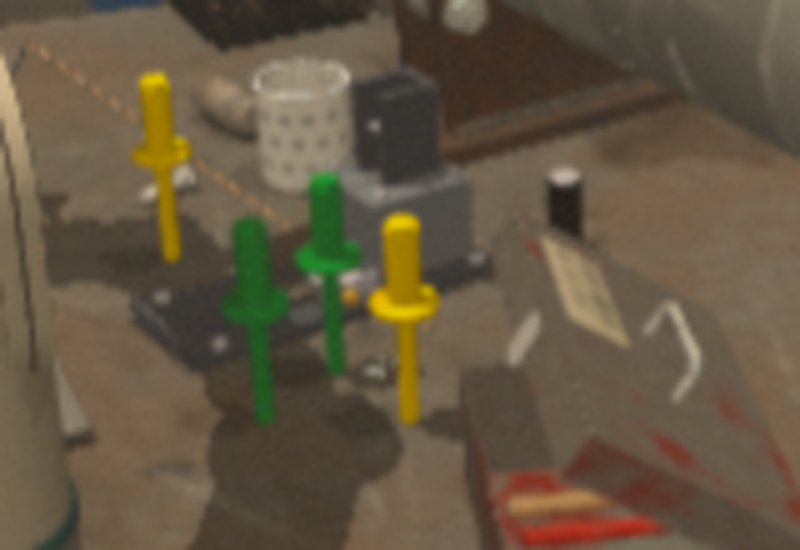

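View pics/w0.png

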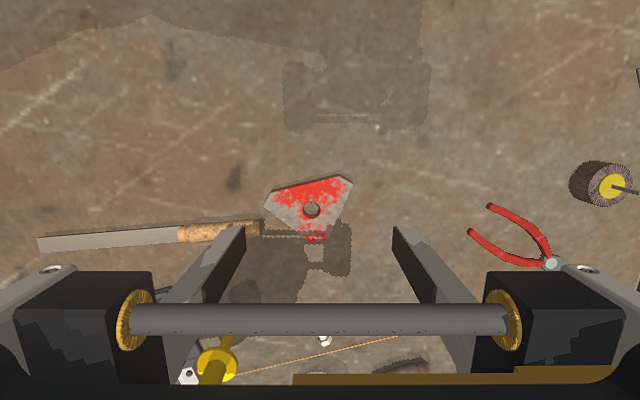

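The crop confirms it. The drift is the black grip with the pale cap at side px (338,175), behind the toolbox at about (0.48,0.11), top z≈0.166. The other four upright things are all green or yellow, so they are the decoys. The wrist view shows the bench, a file and pliers, with one yellow decoy at (215,365). Before moving I'll make a coarse height map of the obstacles.

Run:
```python
from h import *
G=np.zeros((24,16))
for fn in ('s0','d0'):
    P=cloud(load(fn)).reshape(-1,3); P=P[np.isfinite(P).all(1)]
    i=np.floor((P[:,1]+0.4)/0.05).astype(int); j=np.floor((P[:,0]-0.1)/0.05).astype(int)
    m=(i>=0)&(i<24)&(j>=0)&(j<16); np.maximum.at(G,(i[m],j[m]),P[m,2])
print('cols x from .1 step .05; rows y from -.4 (cm)')
for r in range(23,-1,-1): print('%5.2f'%(-.4+.05*r),' '.join('%3d'%(100*g) for g in G[r]))
print(ik([.42,.2,.42],[3.14159,0,0]), get_obs()['tcp_rot'])
```

```text
cols x from .1 step .05; rows y from -.4 (cm)
 0.75   0   0   0   0   0   0   1   0   0   0   0  30  31  30   0  22
 0.70  34  34  34   0   0   0   0   4   0   0   0  30  30   0   0  22
 0.65  62  61  61   0   0   0   0   4   3   0   0  30  31   0   0   0
 0.60  65  65  61   0   0   0   1   4   3  33  38  40  40  40  37  30
 0.55  68  67   2   0   1   2   0   9   9  33  38  40  41  40  37   2
 0.50  71  70   2   0   0   0   0   9   9  34  39  40  40  40   3   0
 0.45  75  72   2   0  15   9   0   9   9  34  39  40  41  40   2   0
 0.40  78  72   0   0  15   0   0   0   0  34  39  40  41  40   0   0
 0.35  82   1   0   2   2   3  15  16  15  34  39  40  41  40  38   0
 0.30  84   2   0   2   1   6  15  16  15  34  39  40  41  40   0   0
 0.25   1   1   0   2   1   2   8   8   8  34  39  40  41  40  38   0
 0.20  72   1   0  15  15  15   0   0   0  34  39  40  41  40   0   0
 0.15   0   0   0  15   9   9   0   0   0  33  39  40  40  40   0   0
 0.10   0   0   0   0  10  15   0  16  10  33  39  41  41  40   0   0
 0.05   1   0   0   0   0   8   0   0   0  34  39  40  41  40   0   0
 0.00   1   0   0   0   8  19  19  15   0  34  39  40  41  40  38   0
-0.05   1   0   0   0  19  19  18  14  11  34  38  40  41  40   0   0
-0.10   1   1   1   8  20  19  17  12   0  34  39  40  41  40   0   0
-0.15   1   1   1  19  20  18  17  12   0  34  38  40  41  40   0   0
-0.20   1   1   9  20  19  17  13   0   0  34  39  40  41  40   0   0
-0.25   0   2   2  19  18  15  12  40  36  34  39  40  41  40   5   2
-0.30   0   2   2   1   1  35  41  42   0  34  39  40  41  40  38   2
-0.35   0   0   3   3   1  35  41  41   0  34  39  41  40  40  37  30
-0.40   0   0   3   4   3  35  38   0   0  33   0  39  40   0   0   0
[-1.20468982  0.23147108  0.90298975  1.66101544 -0.1861239   1.3395603
 -1.84255144] [-3.14013168e+00  4.30931262e-06  2.89677074e+00]
```

Run:
```python
from h import *
move_l([.158,.631,.45],vel=.25)
movep([.47,.24,.47],[np.pi,0,np.pi])
print(get_obs()['clock'],get_obs()['eef_pos'],get_obs()['joint_positions'])
save('wrist','w1');save('scene','s1');save('side','d1')
```

```text
3.0917 [0.469576   0.24123237 0.46974632] [-0.72777124  0.27064968  0.28323048  1.39104673 -0.07553397  1.49073758
  1.12451343]
```

View pics/w1.png

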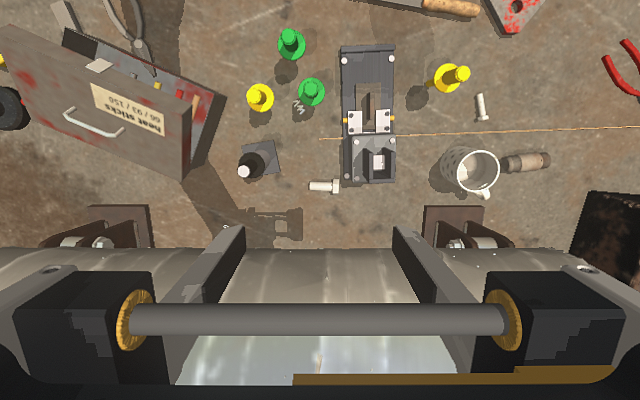

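The wrist view shows the drift at (248,165) with its black grip and pale cap, in the pot on a plate at (262,158). The jig is at (367,115) with its ejector head at (378,162), and its apron points up in the image, towards world -x. Bolt (323,186), decoys (259,97), (311,92), (291,43), (452,76), mug (472,172). Next I'll measure.

Run:
```python
from h import *
f=load('w1'); P=cloud(f); I=f['image']; hsv=cv2.cvtColor(I,cv2.COLOR_RGB2HSV)
print('z head',P[162,378],'cap',P[171,243],'bench',P[210,350])
box=np.zeros(I.shape[:2],bool); box[30:200,330:410]=1
def rect(m,n):
    uv=np.argwhere(m)[:,::-1]; r=cv2.minAreaRect(P[m][:,:2].astype(np.float32)*1000); print(n,m.sum(),np.array(cv2.boxPoints(r)).round(1).tolist(),'c',np.round(r[0],1),np.round(r[1],1),'ang',round(r[2],2),'zmed',np.median(P[m][:,2]).round(4))
Z=P[...,2]
rect(box&(Z>.153)&(Z<.166),'guardtop')
rect(box&(Z>.118)&(Z<.132),'head')
rect(box&(Z>.079)&(Z<.091),'housing')
rect(box&(Z>.007)&(Z<.017),'base')
# drift
b2=np.zeros_like(box); b2[140:190,220:290]=1
for lo,hi in((.158,.172),(.1,.114),(.09,.105),(.004,.012)):
    m=b2&(Z>lo)&(Z<hi); print(lo,m.sum(),P[m].mean(0).round(4) if m.any() else '', (P[m].max(0)-P[m].min(0)).round(3) if m.any() else '')
rect(b2&(Z>.004)&(Z<.012),'potplate')
x=np.hstack([cv2.resize(I[135:195,335:400],None,fx=6,fy=6,interpolation=2),cv2.resize(I[135:195,225:290],None,fx=6,fy=6,interpolation=2)])
cv2.imwrite('pics/c2.png',x[:,:,::-1])
s=load('s1')['image'];d=load('d1')['image']
cv2.imwrite('pics/c3.png',np.hstack([cv2.resize(s[190:290,220:350],None,fx=3,fy=5)[:,:390],cv2.resize(d[140:240,270:370],None,fx=4,fy=5)])[:,:,::-1])
```

```text
z head [0.47262917 0.3446031  0.12395896] cap [0.48160421 0.11747337 0.16453329] bench [6.00327645e-01 3.11639180e-01 1.62303823e-04]
guardtop 396 [[449.3999938964844, 363.8999938964844], [451.6000061035156, 320.70001220703125], [503.8999938964844, 323.3999938964844], [501.70001220703125, 366.5]] c [476.6 343.6] [52.4 43.2] ang 2.89 zmed 0.1578
head 281 [[449.70001220703125, 362.1000061035156], [451.70001220703125, 320.70001220703125], [501.6000061035156, 323.20001220703125], [499.5, 364.6000061035156]] c [475.6 342.6] [49.9 41.5] ang 2.84 zmed 0.124
housing 1129 [[424.0, 381.70001220703125], [430.0, 298.5], [519.9000244140625, 305.0], [514.0, 388.1000061035156]] c [472.  343.3] [90.1 83.3] ang 4.11 zmed 0.0839
base 2768 [[255.5, 282.70001220703125], [532.5, 265.20001220703125], [540.2000122070312, 386.3999938964844], [263.1000061035156, 403.8999938964844]] c [397.8 334.5] [121.5 277.6] ang 86.38 zmed 0.0111
0.158 165 [0.4803 0.1185 0.164 ] [0.023 0.022 0.01 ]
0.1 325 [0.477  0.1225 0.1062] [0.046 0.047 0.012]
0.09 46 [0.4745 0.1244 0.1042] [0.046 0.045 0.003]
0.004 534 [0.4744 0.1262 0.0071] [0.075 0.079 0.007]
potplate 534 [[442.5, 144.3000030517578], [455.1000061035156, 75.69999694824219], [524.0, 88.4000015258789], [511.3999938964844, 157.0]] c [483.3 116.4] [70.  69.7] ang 10.41 zmed 0.0072
```

View pics/c2.png

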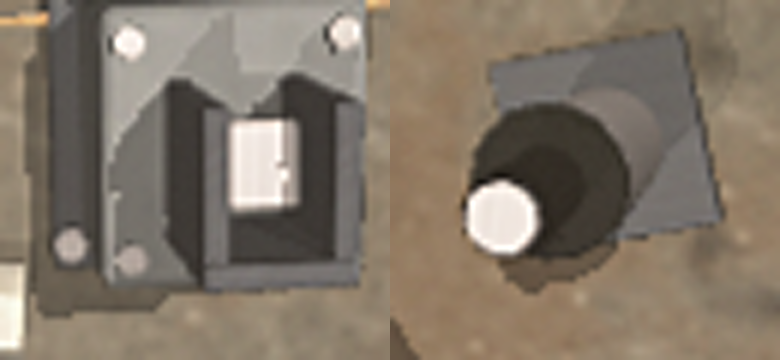

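Measured so far:
- **Drift:** axis about (0.4805,0.118), cap z .164, hand guard z .106.
- **Jig:** yaw about 4°, plunger about (0.472,0.344), head z .124.

I'll cross-check the cap against the other two views and, if they agree, grasp with the jaws along world y.

Run:
```python
from h import *
for fn in('s1','d1'):
    P=cloud(load(fn)); near=(np.abs(P[...,0]-.48)<.03)&(np.abs(P[...,1]-.118)<.03)&(P[...,2]>.12)&(P[...,2]<.2)
    print(fn,near.sum(),P[near].mean(0).round(3) if near.any() else '',P[near].min(0).round(3) if near.any() else '',P[near].max(0).round(3) if near.any() else '')
    near=(np.abs(P[...,0]-.473)<.05)&(np.abs(P[...,1]-.343)<.05)&(P[...,2]>.12)&(P[...,2]<.2)
    print('guard',near.sum(),P[near].min(0).round(3),P[near].max(0).round(3))
R=[np.pi,0,np.pi]
grip(.06)
move_l([.4805,.118,.24],vel=.2)
save('wrist','w2'); print(get_obs()['eef_pos'],get_obs()['ft_force'],get_obs()['clock'])
P=cloud(load('w2')); m=(np.abs(P[...,0]-.48)<.03)&(np.abs(P[...,1]-.118)<.03)&(P[...,2]>.155)&(P[...,2]<.175)
print(m.sum(),P[m].mean(0) if m.any() else '')
```

```text
s1 74 [0.476 0.124 0.147] [0.465 0.111 0.121] [0.487 0.132 0.168]
guard 288 [0.446 0.322 0.12 ] [0.502 0.371 0.164]
d1 86 [0.479 0.112 0.148] [0.469 0.102 0.121] [0.494 0.129 0.17 ]
guard 210 [0.449 0.316 0.12 ] [0.503 0.369 0.162]
[0.4810329  0.11869049 0.24073848] [-0.10815547 -0.25799062  0.36870627] 5.4417
549 [0.47953012 0.1177363  0.16388116]
```

Both other views agree to within a few mm, and the close wrist look puts the cap at (0.4795,0.1177). I'll grasp, lift and check the drift in hand.

Run:
```python
from h import *
move_l([.4795,.1178,.114],vel=.08); print(get_obs()['eef_pos'],get_obs()['ft_force'])
grip(.0); o=get_obs(); print('open',o['opening'],o['ft_force'],o['eef_pos'],o['clock'])
move_l([.4795,.1178,.29],vel=.1); o=get_obs(); print(o['opening'],o['ft_force'],o['eef_pos'],o['clock'])
s=save('scene','s2');d=save('side','d2')
t=o['eef_pos']
for f,n in((s,'s'),(d,'d')):
    P=cloud(f); m=(np.abs(P[...,0]-t[0])<.03)&(np.abs(P[...,1]-t[1])<.03)&(P[...,2]>.12)&(P[...,2]<.285)
    for lo,hi in((.175,.2),(.2,.23),(.23,.265),(.27,.286)):
        k=m&(P[...,2]>lo)&(P[...,2]<hi); print(n,lo,k.sum(),P[k].mean(0).round(4) if k.any() else '')
    v=np.argwhere(m); print(P[m][:,2].min() if m.any() else '')
def crop(f):
    T=f['world_from_camera'];p=T[:3,:3].T@(np.array([t[0],t[1],.23])-T[:3,3]);uv=(f['mtx']@(p/p[2]))[:2].astype(int);print(uv)
    return cv2.resize(f['image'][max(uv[1]-50,0):uv[1]+50,uv[0]-40:uv[0]+40],(400,500),interpolation=2)
cv2.imwrite('pics/c4.png',np.hstack([crop(s),crop(d)])[:,:,::-1])
```

```text
[0.4798096  0.117892   0.11438166] [-0.02703342 -0.5584131  -0.21964846]
open 0.023262975873235926 [-1.81423466  0.24112824  0.18131631] [0.47954888 0.11794563 0.11403087] 7.8167
0.023610158037456908 [ 0.08195895  0.36395596 -3.30244141] [0.47919633 0.11771995 0.28952609] 9.725
s 0.175 9 [0.4769 0.1202 0.1925]
s 0.2 28 [0.4751 0.1211 0.2148]
s 0.23 29 [0.4748 0.1208 0.2465]
s 0.27 57 [0.4722 0.1249 0.2818]
0.18635856500850556
d 0.175 13 [0.4785 0.1135 0.1937]
d 0.2 33 [0.4785 0.1127 0.215 ]
d 0.23 40 [0.479  0.113  0.2477]
d 0.27 62 [0.4752 0.1076 0.2817]
0.18777950296489632
[293 177]
[336 152]
```

View pics/c4.png

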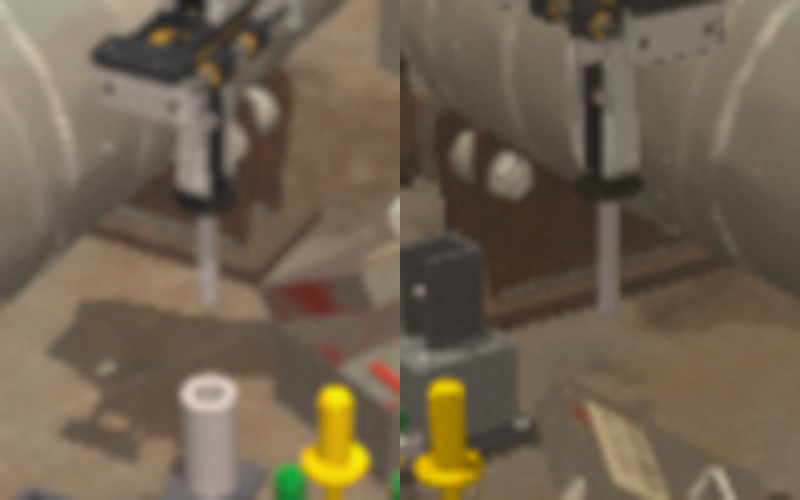

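The drift is in hand and upright: shaft vertical within about 2 mm, tip at TCP − 0.103, opening 23.6 mm. The pot is empty at (210,390) in the left crop. I'll measure the pot rim, then move over the ejector and look.

Run:
```python
from h import *
for fn in('s2','d2'):
    P=cloud(load(fn)); m=(np.abs(P[...,0]-.48)<.04)&(np.abs(P[...,1]-.118)<.04)&(P[...,2]>.096)&(P[...,2]<.106)
    if m.any():
        q=P[m]; print(fn,m.sum(),((q.max(0)+q.min(0))/2).round(4),np.ptp(q,axis=0).round(3))
move_l([.472,.3437,.29],vel=.15)
move_l([.472,.3437,.272],vel=.1)
o=get_obs(); print(o['ft_force'],o['eef_pos'],o['clock'],o['opening'])
t=o['eef_pos']
s=save('scene','s3');d=save('side','d3')
for f,n in((s,'s'),(d,'d')):
    P=cloud(f); m=(np.abs(P[...,0]-t[0])<.02)&(np.abs(P[...,1]-t[1])<.02)&(P[...,2]>.164)&(P[...,2]<.245)
    print(n,m.sum(),P[m].mean(0).round(4) if m.any() else '',P[m].min(0)if m.any() else '')
def crop(f):
    T=f['world_from_camera'];p=T[:3,:3].T@(np.array([t[0],t[1],.17])-T[:3,3]);uv=(f['mtx']@(p/p[2]))[:2].astype(int);print(uv)
    return cv2.resize(f['image'][max(uv[1]-50,0):uv[1]+50,uv[0]-40:uv[0]+40],(400,500),interpolation=2)
cv2.imwrite('pics/c5.png',np.hstack([crop(s),crop(d)])[:,:,::-1])
```

```text
s2 46 [0.4813 0.1182 0.1004] [0.042 0.041 0.009]
[ 0.0457495  0.6890269 -2.5188575] [0.47174638 0.34305419 0.27159796] 11.8167 0.02338110724629515
s 77 [0.4683 0.3461 0.208 ] [0.46362722 0.33742792 0.16616553]
d 70 [0.4726 0.3391 0.2098] [0.46339096 0.33099327 0.16842696]
[262 226]
[302 149]
```

View pics/c5.png

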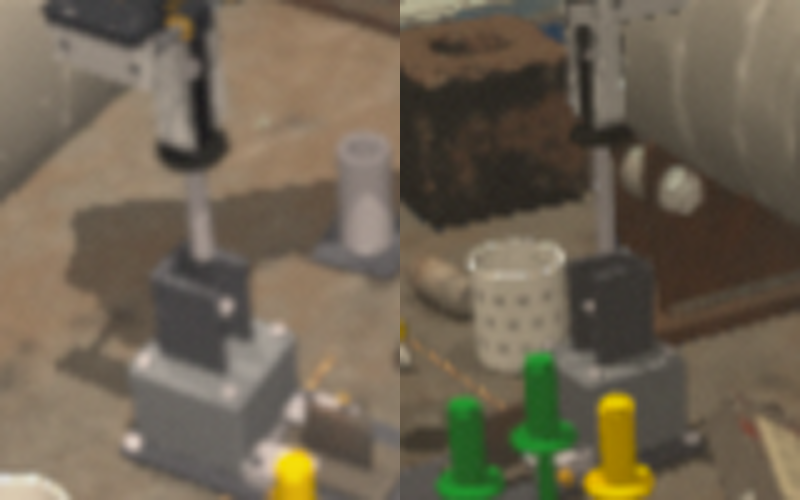

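The tip is centred over the guard opening in both views, and the pot rim measures (0.4813,0.1182,0.100). Now a slow press with a force watch.

Run:
```python
from h import *
x,y=.472,.3437
move_l([x,y,.234],vel=.06); o=get_obs(); f0=o['ft_force'][2]; print(f0,o['ft_force'],o['clock'])
z=.234
while z>.190:
    F=get_obs()['ft_force'][2]-f0
    z-= .003 if z>.201 else .001
    move_l([x,y,z],vel=.02)
    o=get_obs(); F=o['ft_force']; print(round(z,4),round(o['eef_pos'][2],4),F.round(1) if hasattr(F,'round') else F)
    if F[2]-f0>26 or abs(F[0])>12 or abs(F[1])>12: print('stop');break
print(o['clock'],o['opening'])
s=save('scene','s4');d=save('side','d4')
```

```text
-2.0240017087313196 [-0.5815892   0.44585746 -2.02400171] 12.7
0.231 0.2311 [ 0.2 -0.1 -3.3]
0.228 0.2284 [0.  0.  0.5]
0.225 0.2256 [ 0.3 -0.4  4.3]
0.222 0.2232 [-0.9 -0.8  7.8]
0.219 0.2203 [-0.9 -0.8  9.5]
0.216 0.2174 [-0.3 -0.9  9.2]
0.213 0.2144 [-1.2 -1.2 10.6]
0.21 0.2114 [-0.3 -0.6 10.2]
0.207 0.208 [-0.7 -0.1  7.9]
0.204 0.2046 [-0.5  0.5  5. ]
0.201 0.2016 [ 0.4 -0.3  5.4]
0.2 0.2008 [0.  0.2 5.6]
0.199 0.1998 [-1.2 -0.3  6.6]
0.198 0.1989 [-0.4 -0.1  7.1]
0.197 0.1979 [-0.6 -0.4  7. ]
0.196 0.197 [-0.7 -1.3  7.4]
0.195 0.1969 [-1.8 -1.3 13.2]
0.194 0.1968 [-2.8 -3.  18.7]
0.193 0.1966 [-2.7 -2.8 23.1]
0.192 0.1963 [-3.6 -3.5 26.5]
stop
18.25 0.023545715617791656
```

The hard stop was reached (TCP .197, about 32 mm after contact), with force rising sharply only there. Now I'll release slowly, lift, and check the T-piece.

Run:
```python
from h import *
x,y=.472,.3437
move_l([x,y,.234],vel=.03); print(get_obs()['ft_force'])
move_l([x,y,.29],vel=.1); print(get_obs()['clock'],get_obs()['opening'])
s=save('scene','s5');d=save('side','d5')
c,sn=np.cos(np.radians(4.1)),np.sin(np.radians(4.1)); O=np.array([.472,.3435])
for n,f in(('old s1',load('s1')),('s5',s),('d5',d),('old w1',load('w1'))):
    P=cloud(f); q=P[...,:2]-O; X=q[...,0]*c+q[...,1]*sn; Y=-q[...,0]*sn+q[...,1]*c; Z=P[...,2]
    for a,b in((.015,.03),(.04,.075)):
        m=(X>-.205)&(X<-.048)&(abs(Y)<.027)&(Z>a)&(Z<b)
        if m.sum()>3: print(n,a,m.sum(),'X',np.percentile(X[m],[1,99]).round(4),'Y',np.percentile(Y[m],[1,99]).round(4),'Z',np.percentile(Z[m],[5,95]).round(3))
    m=(abs(X)<.013)&(abs(Y)<.012)&(Z>.08)&(Z<.15)
    if m.any(): print(' head',m.sum(),np.percentile(Z[m],[50,95]).round(4))
cr=lambda f,u,v:cv2.resize(f['image'][v-45:v+45,u-40:u+40],(400,450),interpolation=2)
cv2.imwrite('pics/c6.png',np.hstack([cr(s,285,255),cr(d,285,180)])[:,:,::-1])
```

```text
[ 0.01873368 -0.15390792 -2.53766475]
20.6083 0.023661644517900635
old s1 0.015 221 X [-0.2035 -0.0487] Y [-0.025   0.0259] Z [0.016 0.028]
old s1 0.04 100 X [-0.1232 -0.0482] Y [-0.0158  0.0108] Z [0.042 0.067]
 head 12 [0.0997 0.1469]
s5 0.015 290 X [-0.2035 -0.0486] Y [-0.0258  0.0267] Z [0.016 0.029]
s5 0.04 100 X [-0.1703 -0.0481] Y [-0.0165  0.0119] Z [0.043 0.068]
 head 11 [0.1033 0.1349]
d5 0.015 98 X [-0.204  -0.0809] Y [-0.0247  0.0247] Z [0.016 0.027]
d5 0.04 41 X [-0.1673 -0.1455] Y [-0.0069  0.0075] Z [0.044 0.067]
 head 9 [0.1209 0.1472]
old w1 0.015 1177 X [-0.2042 -0.0499] Y [-0.0259  0.0268] Z [0.017 0.028]
old w1 0.04 166 X [-0.1201 -0.0716] Y [-0.002   0.0056] Z [0.045 0.065]
 head 196 [0.1239 0.1255]
```

View pics/c6.png

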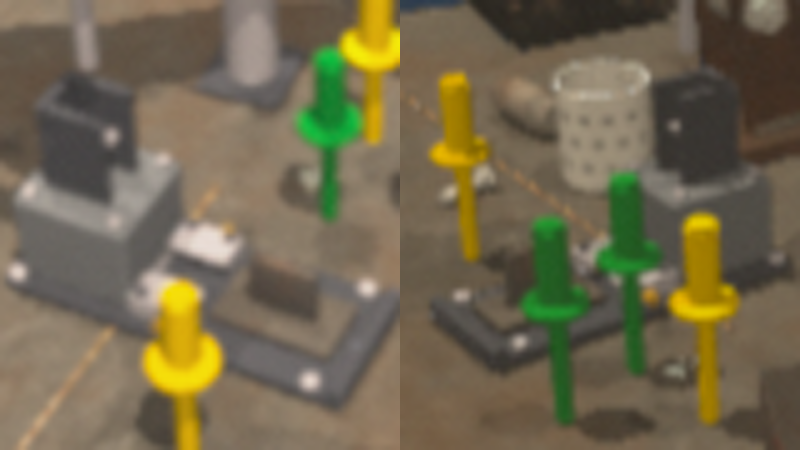

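The fin moved from jig x −.120…−.072 to about −.170…−.120, so the T-piece's rear edge is near −0.100, past the lip end at −0.090. It lies flat on the apron and looks straight. Now I'll put the drift back into the pot.

Run:
```python
from h import *
x,y=.4817,.1182
move_l([x,y,.29],vel=.15)
move_l([x,y,.215],vel=.1)
z=.215; ok=True
for z in (.2,.185,.165,.14,.125,.119,.1165,.115,.114,.113):
    move_l([x,y,z],vel=.06 if z>.12 else .03); o=get_obs(); F=np.array(o['ft_force']); print(z,o['eef_pos'].round(4),F.round(1))
    if z>.119 and (F[2]>3 or np.hypot(F[0],F[1])>8): print('blocked');ok=False;break
    if z<=.119 and F[2]>1.5: break
print(ok,o['clock'])
```

```text
0.2 [0.4814 0.1181 0.1996] [ 0.3 -0.  -2.9]
0.185 [0.4814 0.1181 0.1845] [ 0.5  0.3 -3. ]
0.165 [0.4815 0.1181 0.1646] [ 0.9  0.4 -2.6]
0.14 [0.4816 0.1181 0.1397] [-1.1 -0.3 -2.6]
0.125 [0.4813 0.1181 0.1246] [-0.1 -0.3 -2.6]
0.119 [0.4816 0.1182 0.1188] [-0.7 -0.1 -1.9]
0.1165 [0.4816 0.1182 0.1164] [-0.2  0.3 -3.4]
0.115 [0.4816 0.1182 0.1149] [ 0.1  0.4 -3.3]
0.114 [0.4817 0.1182 0.114 ] [ 0.4 -0.5 -3.5]
0.113 [0.4817 0.1182 0.1138] [-3.  -0.9  7.5]
True 26.8667
```

The drift is seated: force contact came at TCP z .114, the same height as when I grasped it. I'll release, withdraw and check from above.

Run:
```python
from h import *
move_l([.4817,.1182,.114],vel=.03); grip(.06); print(get_obs()['ft_force'])
move_l([.4817,.1182,.24],vel=.08)
move_l([.47,.24,.47],vel=.2)
f=save('wrist','w6'); print(get_obs()['clock'])
c,sn=np.cos(np.radians(4.1)),np.sin(np.radians(4.1)); O=np.array([.472,.3435])
for n in('w1','w6'):
    P=cloud(load(n));Z=P[...,2]; q=P[...,:2]-O; X=q[...,0]*c+q[...,1]*sn; Y=-q[...,0]*sn+q[...,1]*c
    for a,b in((.016,.028),(.05,.075)):
        m=(X>-.196)&(X<-.093)&(abs(Y)<.03)&(Z>a)&(Z<b); print(n,'foot/fin',m.sum(),'X',np.percentile(X[m],[1,99]).round(4),'Y',np.percentile(Y[m],[1,99]).round(4))
    m=(abs(X)<.011)&(abs(Y)<.01)&(Z>.08)&(Z<.15); print(' head z',np.median(Z[m]).round(4))
    r=(np.abs(P[...,0]-.48)<.04)&(np.abs(P[...,1]-.118)<.04)
    for lo,hi in((.155,.175),(.1,.112)):
        m=r&(Z>lo)&(Z<hi); print(' drift',m.sum(),P[m].mean(0).round(4))
```

```text
[ 0.89358816  0.05251806 -0.25684859]
31.075
w1 foot/fin 535 X [-0.1411 -0.0934] Y [-0.0216  0.0274]
w1 foot/fin 80 X [-0.1202 -0.0933] Y [-0.0016  0.0056]
 head z 0.1242
 drift 173 [0.4801 0.1188 0.1637]
 drift 321 [0.477  0.1225 0.1061]
w6 foot/fin 979 X [-0.1857 -0.0986] Y [-0.021   0.0278]
w6 foot/fin 176 X [-0.1677 -0.118 ] Y [-0.0008  0.0083]
 head z 0.124
 drift 174 [0.4817 0.1186 0.1636]
 drift 318 [0.4785 0.1223 0.1062]
```

View pics/w6.png

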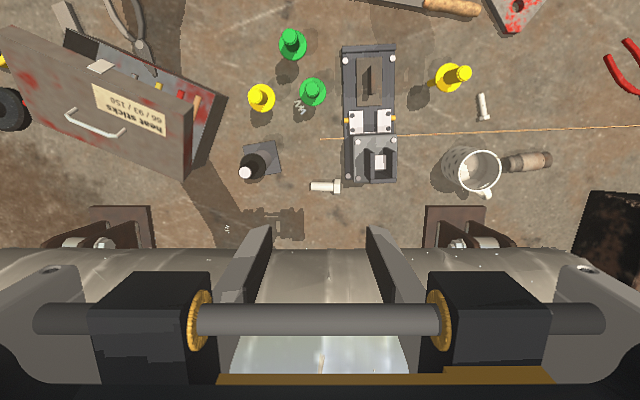

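The T-piece (370,80) lies on the apron clear of the lips. The ejector head is back up at z .124, the drift stands in its pot (250,165), and nothing else has moved. Handing in.

```bash
python3 -c "
from plant import *
print(get_obs()['clock'],get_obs()['ft_force']);sign_off()"
```

```text
31.075 [-0.08699373 -0.00472055  0.40640732]
the job is handed in; nothing more can be done
```

The job is done and handed in at 31 s on the robot's clock. I pulled the black-gripped drift out of its pot and pressed the ejector slowly down to its hard stop. I then let it spring back up and stood the drift in its pot again.

- **Press:** the ejector travelled about 32 mm. The pushing force peaked at about 13 N, and about 28 N while I confirmed the hard stop.
- **T-piece:** its foot now spans about jig x −0.186 to −0.099. The rear edge is therefore 6–9 mm past the lip end at −0.090, allowing for about 2 mm of calibration error. It lies flat and straight on the apron.
- **Ejector:** the head is back at z 0.124, the same as before the press.
- **Drift:** the cap is at z 0.164 and the hand guard at 0.106, as at the start, and it is upright within 2 mm.
- **Other things:** the bystanders and the green and yellow look-alikes look unmoved in the before and after pictures.

No check failed. The only disagreement was a few mm between the cameras on where the drift's cap stood.

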